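# Load the tube rack into the barcode reader

### The job

Load the rack of blood tubes into the barcode reader: lift it onto the reader's deck between the rails of the open loading bay, either way round, and let go of it. Then take it again at its outer end and push it gently along under the bridge until the red spring catch snaps up behind it, and press the green key on the bridge fully down to start the reading. Keep the rack upright and leave everything else where it is.

Things in the scene. Friction and masses are not known exactly. Their poses are not given: they have to be found in the camera images.
- reader: White bench barcode reader fixed to the desk, 400 x 128 mm. Origin: on the desk under its middle. Its x axis runs along the lane in the direction in which a rack is pushed in, y to the left of that, z up. Flat steel deck 10 mm above the desk. Aluminium guide rails, tops 10 mm above the deck, 64 mm apart in the open loading bay (x = -200 to 28 mm), narrowing to 53 mm apart from x = 72 mm on.
- bay (a point): Where the rack's centre (30 mm above its underside) belongs when the rack stands in the open loading bay, parallel to the reader's x axis and clear of the bridge: x = -85 mm of the reader, 40 mm above the desk. The rack then lies over the catch and presses it down.
- bridge_front (a point): Middle of the lower front edge of the white bridge across the lane, x = 36 mm of the reader. The bridge reaches from x = 36 to 124 mm, is 122 mm wide, its underside is 104 mm and its top 138 mm above the desk: the tubes pass under it, the hand does not.
- home (a point): Where the rack's centre is when the rack is home, held by the catch: about x = 60 mm of the reader (58 to 65 mm), 40 mm above the desk. The rack's outer end is then about 80 mm short of the bridge.
- stop (a point): Solid end stop of the lane, x = 172 mm of the reader. A rubber-tipped spring plunger stands 14 mm out of it; the rack's leading end presses it in by 7 mm until the catch snaps up (2.5 N at first, under 5 N at the end) and it presses the rack back against the catch. The rack can be pushed at most 6 mm beyond the point where the catch snaps up.
- catch (a joint): Red spring catch in the middle of the deck, rad: 0 = up, 8 mm above the deck (also before the rack is there), about 0.2 = pressed flush by a rack lying over it. It gives way under the rack's own weight (about 0.4 N), the rack slides over it, and it snaps up when the rack's outer end has passed.
- catch_tip (a point): Upright face of the catch, which stops the rack's outer end, on the lane's middle line at x = -47 mm of the reader. It points away from the open end of the bay.
- start_key (a joint): Green round push key on the top of the bridge, m: 0 = up, 0.005 = fully down, springs back; takes about 5 N.
- start_key_top (a point): Middle of the top face of the green key (22 mm wide, in a grey collar), 159 mm above the desk; pressed straight down.
- rack_center (a point): Centre of the loose clear tube rack, 48 (its x) x 212 (its y) x 60 mm (z up), 30 mm above its underside. 0.18 to 0.33 kg with its ten violet-capped tubes, which are held in it and stand up to 84 mm above its underside; 80 mm along its middle are free of tubes. Side walls for the fingers at x = -24 and +24 mm, 26 to 56 mm above the underside; the end walls are solid, 60 mm high.
- rack_end_a (a point): Middle of the rack's end face at its +y end, 106 mm from the centre, 30 mm above the underside.
- rack_end_b (a point): Middle of the rack's end face at its -y end, 106 mm from the centre, 30 mm above the underside.
- pipette_center (a point): Loose micropipette with a blue knob, 266 x 30 x 43 mm, lying on the desk to the left; to be left alone.
- brown_bottle_center (a point): Loose brown dropper bottle, 34 mm wide and 102 mm tall, standing behind the reader, half-way up; to be left alone.
- lab_timer_center (a point): Loose white lab timer, 66 x 66 x 19 mm, lying at the left; to be left alone.

How it is judged:
On the way, in this order (a step that is already met when the one before it is completed fails the run):
1. the rack stands on the deck of the loading bay, between the rails, let go (z of rack_center in the frame of reader between 0.036 and 0.046 m and x of rack_center in the frame of reader between -0.14 and 0 m and y of rack_center in the frame of reader between -0.012 and 0.012 m and angle between the y axis of rack_center and the x axis of reader, either way round below 0.15 rad and angle between rack_center's own z axis and vertical below 0.06 rad and contact force between the fingers and rack below 0.1 N), for 0.3 s.
2. the hand is on the rack again, at its end (contact force between the fingers and rack above 0.5 N and (horizontal distance between the grasp point and rack_end_a below 0.06 m or horizontal distance between the grasp point and rack_end_b below 0.06 m)), for 0.1 s.
3. the rack is home under the bridge and the catch is up behind it (x of rack_center in the frame of reader between 0.055 and 0.072 m and value of joint catch below 0.06 rad), for 0.2 s.
4. the green key is pressed down (value of joint start_key above 0.004 m), for 0.05 s.
At the end, for the whole second after the job is handed in: The rack stands upright (within 0.05 rad) on the reader's deck, at rest, its centre 55 to 72 mm along the reader's x axis and within 7 mm of the lane's middle line, the catch up behind it (below 0.06 rad) and the green key up again (all of step 3 and y of rack_center in the frame of reader between -0.007 and 0.007 m and z of rack_center in the frame of reader between 0.036 and 0.044 m and angle between rack_center's own z axis and vertical below 0.05 rad and value of joint start_key below 0.002 m and linear speed of rack below 0.01 m/s); the robot touches nothing.
It fails at once if the rack is tipped by more than 0.4 rad (angle between rack_center's own z axis and vertical above 0.4 rad).
It fails at once if the rack is rammed into the reader with more than 60 N (contact force between rack and reader above 60 N).
It fails at once if the pipette, the brown bottle or the timer is moved by more than 20 mm (distance of any of pipette_center, brown_bottle_center, lab_timer_center from where it was at the start of the episode above 0.02 m).
It also fails if it takes over 51 s, if anything falls off the work surface, if the arm or the gripper's body presses on something with over 40 N, if the wrist force passes 120 N, or if a joint passes its speed limit or range.

### The arm

A 6-joint arm with a two-finger parallel gripper is mounted at the origin on a cart in front of the work surface, level with it; the furniture and walls round the work are solid. World frame = base frame: x ahead of the robot, y to its left, z up, the work surface at z = 0. Lengths are in m, angles in rad, forces in N, time in s.
With the tool pointing down it reaches from about 0.35 to 0.775 m from the base axis. Payload 7.3 kg.
Tool frame: the origin (TCP) lies at the very end of the fingers, on their centre line; the grasp point (between the pads) lies 19 mm behind it; z points along the fingers, y is the line along which they close (so a half turn about z gives the same grasp; the last joint's range is limited). The gripper opens to 92 mm and grips with 3 to 60 N. Pads are 19 mm wide; open, the fingers measure 130 mm over their backs; the gripper's body (75 mm by 190 mm) begins 47 mm behind the grasp point.
Start: joints at [-0.146, 0.342, 1.524, -0, 1.275, -0.146], TCP at [0.525, 0, 0.227] pointing down, gripper open.
Joint ranges: [-2.53, 2.53], [-0.77, 2.02], [0.04, 2.7], [-1, 4.14], [0.28, 2.66], [-3.11, 3.11]. Speed limits (rad/s): [2.57, 2.57, 3.14, 3.14, 3.14, 3.14].

### API

Orientations are given as [roll, pitch, yaw] about the fixed x, y, z axes, in that order (R = Rz(yaw) Ry(pitch) Rx(roll)).
In Python, from cell import robot gives the robot as it stands. The module is installed in compiled form; this text tells all that it offers.
- The arm moves only by the tool arm_command, never from a script. Its argument "moves" is a list of rows, each a list of 3 entries, a list of its own where there are three numbers: the shift along the tool's x, y, z in m, then the turn, a rotation vector about the tool's x, y, z in rad, then the finger opening in m, from 0 to 0.0918. In form: [[[dx, dy, dz], [ax, ay, az], claw], ...]. A call has exactly 5 rows; each row is the pose to reach, as a shift and turn from the pose commanded when the call began, along the tool's axes at that moment; what a row does not reach only later rows make up. A row lasts 1/10 s, in which the tool goes at most 50 mm and 8.59 degrees, less where a joint would pass 70% of its speed; a pose out of reach is approached as far as the arm can. A call with a gripper value outside its range is refused whole. The fingers move at their own pace and stop on an object; "squeeze" is the grip in N (left out, the last holds). Time passes only in rows, so rows that repeat a pose let the fingers close, or fill a call up. It gives the time, the measured TCP pose, the force, the opening and the grip force at its end, in the units of the state.
- robot.observe(): the state, without advancing time (a new reading comes with each control period).
- robot.read_camera(name): name is "scene" or "side" or "wrist"; returns the picture (420x560x3 uint8, red, green, blue); there is no depth.
- robot.camera_model(name): a dict with "fx", "fy", "cx", "cy" (pixels), "R" (3x3) and "t" (3): a world point X has camera coordinates R X + t. Camera axes: x right, y down, z forward; pixel columns grow to the right and rows downward; lengths in m; the calibration is good to about 2 mm. A picture is of the moment at which its call begins: read the wrist's pose just before it. camera_model takes no time and is no camera call; for the wrist camera it gives the pose at the moment of the call.
- robot.hand_in(): hands the job in; it is judged then, once.
The state is a dict: "time": time; "qpos": joint angles; "qvel": joint speeds; "joint_efforts": joint torques, N m; "tool_pos": TCP position; "tool_rot": TCP orientation; "contact_force": force on the tool from outside, world axes, zero at the start; "torque": the same for the moment, N m; "opening": finger opening in m; "grip_force": force on a finger pad.
Only numpy, scipy, OpenCV 4.12 (cv2) and the standard library are available. Lean on these libraries where they do the work, as an engineer would, in place of code of your own. Each camera call takes 0.05 s, during which the arm holds its last target. There are 200 camera calls.

## Working session

There is one attempt and no reset: what is moved stays moved. The work goes in short steps, Python scripts to look and compute and a tool call to move; the robot and the scene stay as the last step left them, time stands still between calls to the robot, and variables do not carry over. Pictures are saved under pics/ and viewed, at most 10 in all, crops included, and the job is handed in when it is done.

Besides the shell and the picture viewer there is one more tool, called after "Request:" as name(argument=value, ...) on one line, values as JSON. arm_command: Moves the arm, as the interface text tells. Its arguments: {"type":"object","properties":{"moves":{"type":"array"},"squeeze":{"type":"number"}},"required":["moves"]}

```bash
mkdir -p pics; python3 - <<'E'
from cell import robot
import cv2
for n in ("scene","side"):
    cv2.imwrite(f"pics/{n}0.png",cv2.resize(robot.read_camera(n)[:,:,::-1],(800,600),interpolation=cv2.INTER_CUBIC))
    m=robot.camera_model(n);print(n,m)
s=robot.observe();print(s)
E
```

```text
scene {'fx': 534.2336818621136, 'fy': 534.2336818621136, 'cx': 273.18386440054365, 'cy': 218.7149604926679, 'R': array([[-0.43930695, -0.89832773,  0.00408505],
       [-0.58672729,  0.28347636, -0.75854613],
       [ 0.68026501, -0.3356314 , -0.65160654]]), 't': array([0.27233517, 0.43897196, 1.097131  ])}
side {'fx': 429.9274533446368, 'fy': 429.9274533446368, 'cx': 279.1408400834902, 'cy': 214.25388269065024, 'R': array([[ 0.88133725, -0.47243021, -0.00737208],
       [-0.42218449, -0.78040463, -0.46122541],
       [ 0.21214361,  0.40960751, -0.88725237]]), 't': array([-0.53346216,  0.2884361 ,  0.96660902])}
{'time': 0.1, 'qpos': array([-1.46028141e-01,  3.42626297e-01,  1.52493191e+00, -1.52525146e-05,
        1.27537973e+00, -1.45973695e-01]), 'qvel': array([-0.00017397, -0.00289701, -0.0020991 ,  0.00044796, -0.000597  ,
        0.00016878]), 'joint_efforts': array([ 1.49919495e-03, -4.32001984e+01, -2.44694173e+01,  7.19219679e-02,
        5.25739230e-02, -9.79429342e-05]), 'tool_pos': array([5.24637288e-01, 5.61393763e-05, 2.26124701e-01]), 'tool_rot': array([-3.14025956e+00, -1.81247939e-04,  1.57074621e+00]), 'contact_force': array([ 0.10689111, -0.7398638 , -1.30393172]), 'torque': array([-0.00577854,  0.03162864,  0.02491135]), 'grip_force': 0.0, 'opening': 0.09151059439631479}
```

View pics/scene0.png

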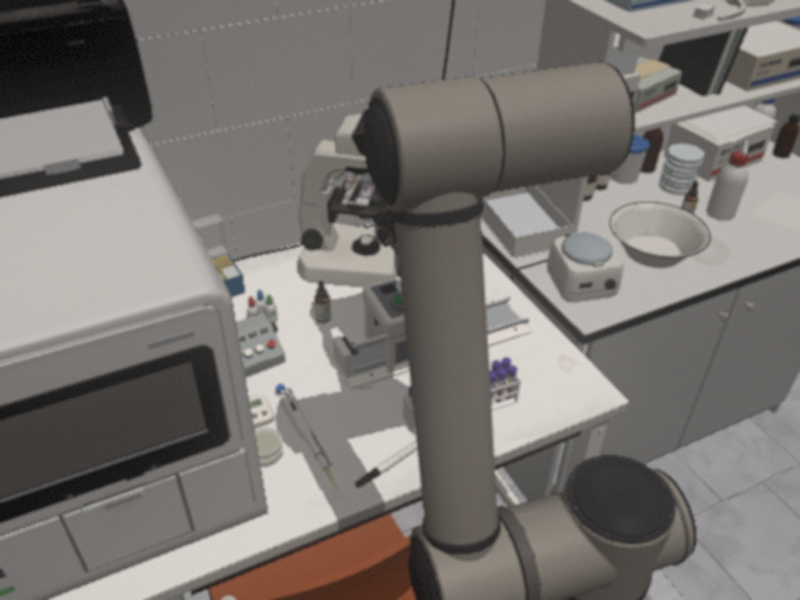

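View pics/side0.png

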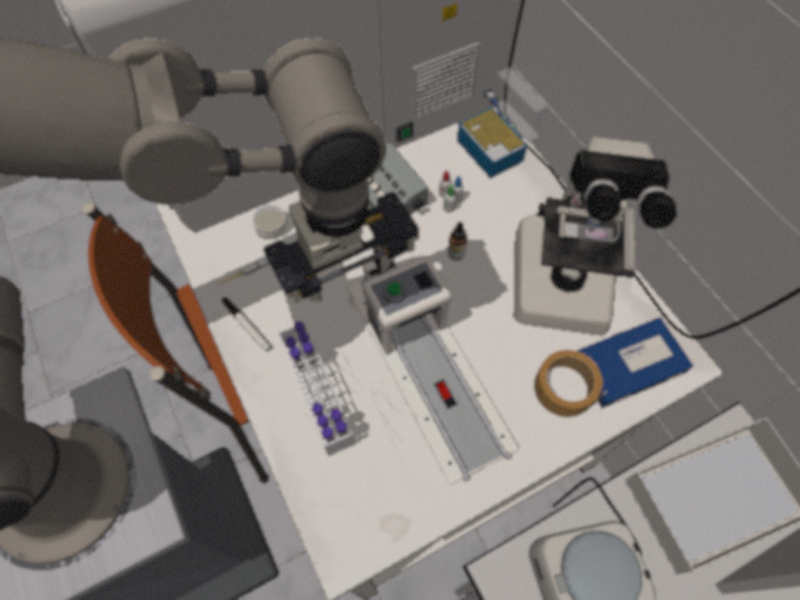

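The side view shows the rack at about (325,385) with two groups of caps, the reader lane running from (490,465) up to the bridge at (405,295), and the catch at (446,393). I'll enlarge this and take a wrist view.

```bash
python3 - <<'E'
from cell import robot
import cv2,pickle
im=robot.read_camera("side")[:,:,::-1]
cv2.imwrite("pics/side1.png",cv2.resize(im[175:345,180:380],(800,680),interpolation=cv2.INTER_CUBIC)[:600])
cv2.imwrite("pics/side1b.png",im)
m=robot.camera_model("wrist");w=robot.read_camera("wrist")[:,:,::-1]
pickle.dump(m,open("w0.pkl","wb"))
cv2.imwrite("pics/wrist0.png",cv2.resize(w,(800,600),interpolation=cv2.INTER_CUBIC))
E
```

```text
(no output)
```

View pics/side1.png

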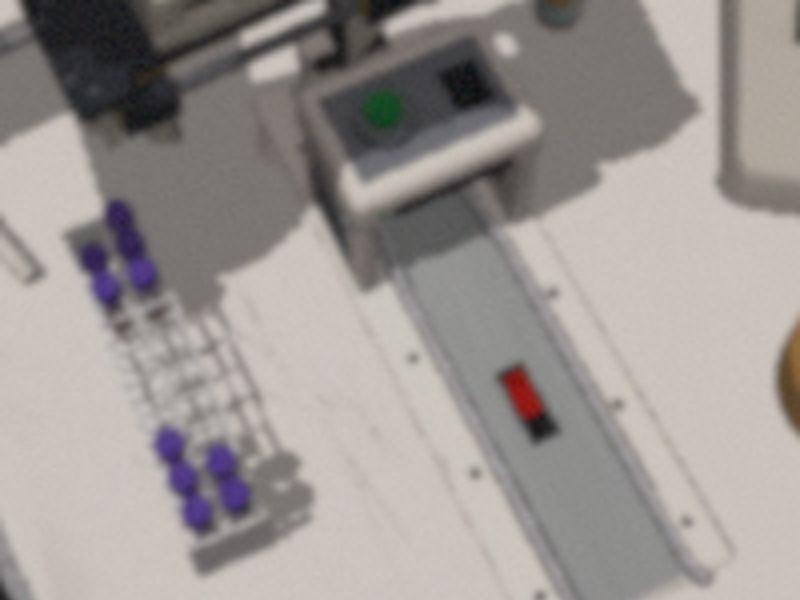

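View pics/wrist0.png

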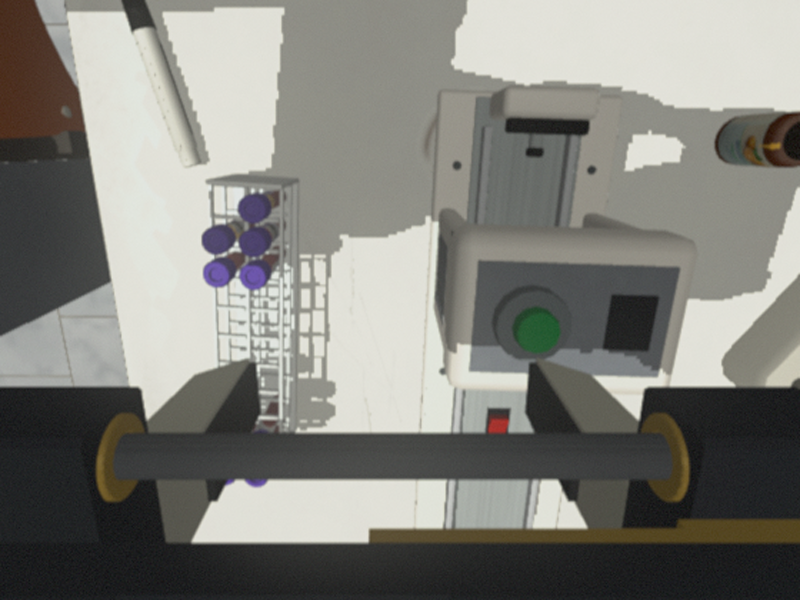

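```bash
cat > h.py <<'E'
import numpy as np
def ray(m,u,v,z):
    d=np.array([(u-m['cx'])/m['fx'],(v-m['cy'])/m['fy'],1])
    R=np.array(m['R']);c=-R.T@m['t'];d=R.T@d
    return c+d*(z-c[2])/d[2]
E
python3 - <<'E'
from h import *
from cell import robot
import pickle
w=pickle.load(open("w0.pkl","rb"));s=robot.camera_model("side")
S=800/560
for n,u,v,z in [("key",538,331,.159),("readerTL",440,92,.01),("readerTR",620,97,.01),("dotL",457,165,.01),("dotR",592,170,.01),("rackTL",208,181,.06),("rackTR",298,181,.06),
 ("brFL",448,388,.138),("brFR",680,385,.138),("railL",482,125,.02),("railR",578,125,.02),("catch",498,410,.018)]:
    print("w",n,ray(w,u/S,v/S,z).round(4))
for n,u,v,z in [("key",383,108,.159),("catch",514,369,.018),("dot1",413,358,.01),("dot2",475,473,.01),("dot3",540,596,.01),("rd1",553,293,.01),("rd2",617,405,.01),("rd3",686,521,.01),
 ("baseR",735,555,.01),("rackSL",192,545,.06),("rackSR",268,520,.06),("rackSLb",203,573,0),
 ("capS_L",198,510,.084),("capS_R",235,494,.084),("capN_L",94,257,.084),("capN_R",119,212,.084)]:
    print("s",n,ray(s,u/4+180,v/4+175,z).round(4))
for n,u,v in [("railLend",466,472),("railRend",508,455)]: print("s",n,ray(s,u/S,v/S,.02).round(4))
E
```

```text
w key [ 0.5944 -0.004   0.159 ]
w readerTL [0.5582 0.1139 0.01  ]
w readerTR [0.6815 0.1107 0.01  ]
w dotL [0.5716 0.0657 0.01  ]
w dotR [0.668  0.0622 0.01  ]
w rackTL [0.4109 0.0582 0.06  ]
w rackTR [0.4669 0.0582 0.06  ]
w brFL [ 0.5554 -0.0445  0.138 ]
w brFR [ 0.6793 -0.0428  0.138 ]
w railL [0.5863 0.0923 0.02  ]
w railR [0.6513 0.0922 0.02  ]
w catch [ 0.6108 -0.1253  0.018 ]
s key [ 0.5926 -0.0104  0.159 ]
s catch [ 0.6128 -0.1345  0.018 ]
s dot1 [ 0.5646 -0.0971  0.01  ]
s dot2 [ 0.5624 -0.1771  0.01  ]
s dot3 [ 0.5596 -0.2568  0.01  ]
s rd1 [ 0.6605 -0.1007  0.01  ]
s rd2 [ 0.6572 -0.1809  0.01  ]
s rd3 [ 0.6554 -0.2595  0.01  ]
s baseR [ 0.6693 -0.2894  0.01  ]
s rackSL [ 0.3982 -0.1518  0.06  ]
s rackSR [ 0.4407 -0.159   0.06  ]
s rackSLb [ 0.3976 -0.1519  0.    ]
s capS_L [ 0.4087 -0.1432  0.084 ]
s capS_R [ 0.4299 -0.1447  0.084 ]
s capN_L [0.4191 0.0196 0.084 ]
s capN_R [0.4434 0.039  0.084 ]
s railLend [ 0.5726 -0.2825  0.02  ]
s railRend [ 0.6444 -0.2911  0.02  ]
```

Request:
arm_command(moves=[[[-0.04,-0.02,-0.015],[0,0,0],0.0918],[[-0.08,-0.04,-0.03],[0,0,0],0.0918],[[-0.12,-0.06,-0.045],[0,0,0],0.0918],[[-0.16,-0.08,-0.06],[0,0,0],0.0918],[[-0.2,-0.095,-0.07],[0,0,0],0.0918]])

```text
time: 0.7
tool_pos: [0.4289, -0.2013, 0.2979]
tool_rot: [3.141, 0.001, 1.571]
contact_force: [0.4, 1.1, -0.2]
opening: 0.0923
grip_force: 0.0
```

```bash
python3 - <<'E'
from cell import robot
import cv2,pickle,numpy as np
robot.read_camera("wrist");robot.read_camera("wrist")
s=robot.observe();m=robot.camera_model("wrist");w=robot.read_camera("wrist")[:,:,::-1]
print(s['tool_pos'],s['tool_rot'],-np.array(m['R']).T@m['t'],m['fx'],m['R'])
pickle.dump(m,open("w1.pkl","wb"))
cv2.imwrite("pics/wrist1.png",cv2.resize(w,(800,600),interpolation=cv2.INTER_CUBIC))
E
```

```text
[ 0.42884072 -0.2043253   0.29800848] [3.13990195e+00 3.07633182e-03 1.56519800e+00] [ 0.4297847  -0.12251645  0.45664366] 357.2183278490525 [[ 9.99979517e-01 -6.01792667e-03  2.17958289e-03]
 [-6.39428783e-03 -9.54268679e-01  2.98881920e-01]
 [ 2.81258212e-04 -2.98889734e-01 -9.54287613e-01]]
```

View pics/wrist1.png

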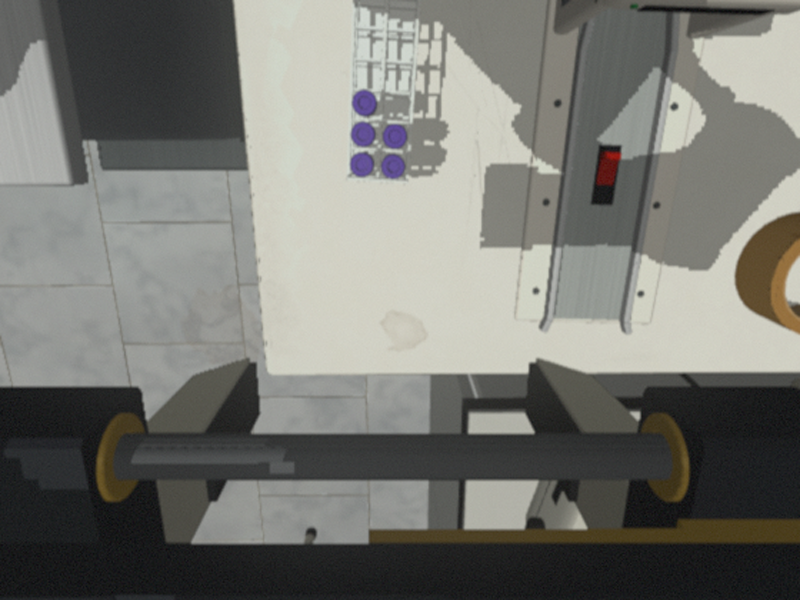

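```bash
python3 - <<'E'
from h import *
from cell import robot
import pickle
w=pickle.load(open("w0.pkl","rb"));w1=pickle.load(open("w1.pkl","rb"))
S=800/560
for n,u,v,z in [("cR1",258,207,.084),("cR2",255,240,.084),("cR3",253,273,.084),("cL1",218,240,.084),("cL2",218,272,.084)]:
    print("w0",n,ray(w,u/S,v/S,z).round(4))
for n,u,v,z in [("d",558,103,.01),("d",546,202,.01),("d",536,291,.01),("r",674,106,.01),("r",657,205,.01),("r",641,294,.01),("catch",611,148,.018),
 ("endL",348,179,.06),("endR",408,180,.06),("L1",362,165,.084),("L2",363,134,.084),("L3",365,103,.084),("R1",393,166,.084),("R2",395,136,.084)]:
    print("w1",n,ray(w1,u/S,v/S,z).round(4))
s=robot.observe();print(s['tool_pos'],s['tool_rot'])
E
```

```text
w0 cR1 [0.447 0.045 0.084]
w0 cR2 [0.4437 0.0255 0.084 ]
w0 cR3 [0.4409 0.0053 0.084 ]
w0 cL1 [0.4217 0.0256 0.084 ]
w0 cL2 [0.4197 0.0059 0.084 ]
w1 d [ 0.5668 -0.0944  0.01  ]
w1 d [ 0.5637 -0.1745  0.01  ]
w1 d [ 0.5613 -0.2547  0.01  ]
w1 r [ 0.6622 -0.0972  0.01  ]
w1 r [ 0.6603 -0.1776  0.01  ]
w1 r [ 0.6577 -0.2583  0.01  ]
w1 catch [ 0.6112 -0.1298  0.018 ]
w1 endL [ 0.3971 -0.1505  0.06  ]
w1 endR [ 0.4426 -0.1515  0.06  ]
w1 L1 [ 0.4092 -0.1392  0.084 ]
w1 L2 [ 0.4104 -0.1184  0.084 ]
w1 L3 [ 0.4123 -0.0982  0.084 ]
w1 R1 [ 0.4311 -0.14    0.084 ]
w1 R2 [ 0.4326 -0.1198  0.084 ]
[ 0.42935625 -0.20204873  0.29719751] [3.14056962e+00 7.58338239e-04 1.56625110e+00]
```

Request:
arm_command(moves=[[[0.04,0,0.02],[0,0,0.02],0.0918],[[0.08,-0.001,0.04],[0,0,0.04],0.0918],[[0.115,-0.002,0.07],[0,0,0.06],0.0918],[[0.143,-0.003,0.105],[0,0,0.076],0.0918],[[0.153,-0.003,0.145],[0,0,0.076],0.0918]])

```text
time: 1.35
tool_pos: [0.4268, -0.0435, 0.1509]
tool_rot: [3.14, -0.001, 1.498]
contact_force: [-0.1, -0.9, -0.4]
opening: 0.0917
grip_force: 0.0
```

Request:
arm_command(moves=[[[0,0,0.03],[0,0,0],0.0918],[[0,0,0.06],[0,0,0],0.0918],[[0,0,0.09],[0,0,0],0.0918],[[0,0,0.115],[0,0,0],0.0918],[[0,0,0.126],[0,0,0],0.0918]])

```text
time: 1.85
tool_pos: [0.4254, -0.0452, 0.0234]
tool_rot: [-3.137, -0.001, 1.496]
contact_force: [0.1, -0.0, 0.1]
opening: 0.092
grip_force: 0.0
```

Request:
arm_command(moves=[[[0,0,0],[0,0,0],0.06],[[0,0,0],[0,0,0],0.05],[[0,0,0],[0,0,0],0.04],[[0,0,0],[0,0,0],0.04],[[0,0,0],[0,0,0],0.04]], squeeze=15)

```text
time: 2.35
tool_pos: [0.4274, -0.047, 0.0263]
tool_rot: [3.14, 0.0, 1.495]
contact_force: [-0.2, -0.1, 0.3]
opening: 0.0565
grip_force: 0.0
```

Request:
arm_command(moves=[[[0,0,0],[0,0,0],0.035],[[0,0,0],[0,0,0],0.035],[[0,0,0],[0,0,0],0.035],[[0,0,0],[0,0,0],0.035],[[0,0,0],[0,0,0],0.035]])

```text
time: 2.85
tool_pos: [0.4269, -0.047, 0.026]
tool_rot: [-3.142, 0.0, 1.495]
contact_force: [-1.6, 0.4, 6.4]
opening: 0.0481
grip_force: 15.0
```

```bash
python3 - <<'E'
from cell import robot
import cv2,numpy as np
im=robot.read_camera("side")[:,:,::-1]
w=robot.read_camera("wrist")[:,:,::-1]
s=robot.observe();print(s['opening'],s['grip_force'],s['tool_pos'],s['tool_rot'])
a=cv2.resize(im[150:350,150:400],(500,400),interpolation=cv2.INTER_CUBIC)
b=cv2.resize(w,(533,400))[:,100:400]
cv2.imwrite("pics/grasp.png",np.hstack([a,b]))
E
```

```text
0.04789127787696694 14.991283267736435 [ 0.42688877 -0.04699242  0.0260497 ] [-3.14157894e+00  5.13941781e-05  1.49490245e+00]
```

View pics/grasp.png

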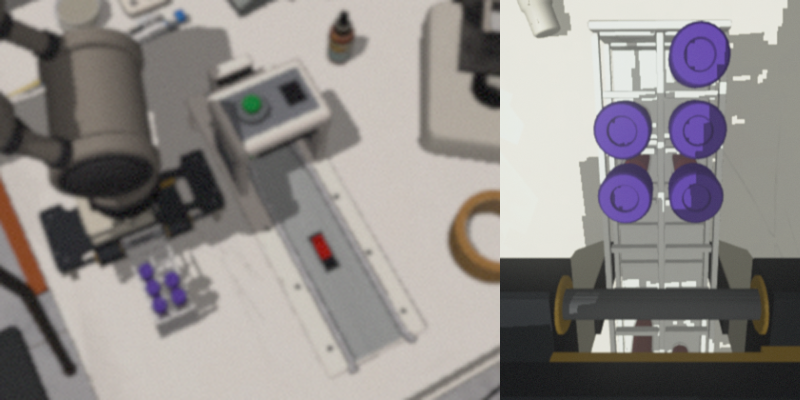

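Request:
arm_command(moves=[[[0,0,-0.01],[0,0,0],0.035],[[0,0,-0.025],[0,0,0],0.035],[[-0.01,0,-0.045],[0,0,0],0.035],[[-0.03,0,-0.06],[0,0,0],0.035],[[-0.05,0,-0.07],[0,0,0],0.035]], squeeze=20)

```text
time: 3.45
tool_pos: [0.4236, -0.0974, 0.0972]
tool_rot: [3.14, 0.001, 1.496]
contact_force: [-0.4, 0.1, -3.7]
opening: 0.0476
grip_force: 20.0
```

Request:
arm_command(moves=[[[-0.025,0.005,0],[0,0,-0.01],0.035],[[-0.05,0.02,0],[0,0,-0.02],0.035],[[-0.066,0.045,0],[0,0,-0.03],0.035],[[-0.066,0.075,0],[0,0,-0.039],0.035],[[-0.066,0.105,0],[0,0,-0.039],0.035]])

```text
time: 3.95
tool_pos: [0.5237, -0.1715, 0.0961]
tool_rot: [3.142, -0.0, 1.532]
contact_force: [0.5, -0.5, -1.9]
opening: 0.0476
grip_force: 20.0
```

Request:
arm_command(moves=[[[-0.001,0.03,0],[0,0,0],0.035],[[-0.002,0.06,0],[0,0,0],0.035],[[-0.003,0.08,0],[0,0,0],0.035],[[-0.003,0.088,0.01],[0,0,0],0.035],[[-0.003,0.088,0.02],[0,0,0],0.035]])

```text
time: 4.45
tool_pos: [0.6108, -0.1767, 0.0747]
tool_rot: [-3.141, -0.0, 1.534]
contact_force: [0.0, 0.1, -2.3]
opening: 0.0475
grip_force: 20.0
```

```bash
python3 - <<'E'
from cell import robot
import cv2,numpy as np,pickle
im=robot.read_camera("side")[:,:,::-1]
m=robot.camera_model("wrist");w=robot.read_camera("wrist")[:,:,::-1]
pickle.dump(m,open("w2.pkl","wb"))
s=robot.observe();print(s['tool_pos'],s['tool_rot'])
a=cv2.resize(im[190:340,230:380],(400,400),interpolation=cv2.INTER_CUBIC)
b=cv2.resize(w[0:280,130:410],(400,400),interpolation=cv2.INTER_CUBIC)
cv2.imwrite("pics/over.png",np.hstack([a,b]))
E
```

```text
[ 0.60820245 -0.17607969  0.07305156] [-3.13598308e+00 -2.01621040e-03  1.53372834e+00]
```

View pics/over.png

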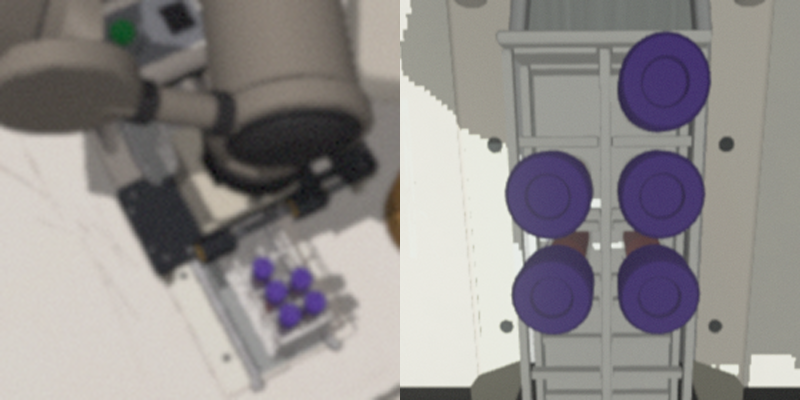

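```bash
python3 - <<'E'
from h import *
import pickle
w=pickle.load(open("w2.pkl","rb"))
S=400/280
for n,u,v,z in [("dL",494,144,.01),("dR",727,144,.01),("dL",506,326,.01),("dR",715,326,.01),("eL",498,40,.107),("eR",712,40,.107),("cL",549,196,.132),("cR",662,194,.132),("cL",552,297,.132),("cR",660,295,.132)]:
    print(n,ray(w,(u-400)/S+130,v/S,z).round(4))
E
```

```text
dL [ 0.5656 -0.0939  0.01  ]
dR [ 0.6622 -0.0975  0.01  ]
dL [ 0.5629 -0.1742  0.01  ]
dR [ 0.6593 -0.1776  0.01  ]
eL [ 0.5896 -0.0726  0.107 ]
eR [ 0.6367 -0.0744  0.107 ]
cL [ 0.6014 -0.1045  0.132 ]
cR [ 0.6231 -0.1049  0.132 ]
cL [ 0.6006 -0.1247  0.132 ]
cR [ 0.6226 -0.1251  0.132 ]
```

Request:
arm_command(moves=[[[0,0.001,0.01],[0,0,0],0.035],[[0,0.001,0.02],[0,0,0],0.035],[[0,0.001,0.03],[0,0,0],0.035],[[0,0.001,0.036],[0,0,0],0.035],[[0,0.001,0.039],[0,0,0],0.035]])

```text
time: 5.05
tool_pos: [0.6111, -0.1767, 0.036]
tool_rot: [-3.14, -0.001, 1.534]
contact_force: [-8.3, 4.3, 19.6]
opening: 0.0476
grip_force: 20.0
```

Request:
arm_command(moves=[[[0,0,0],[0,0,0],0.035],[[0,0,0.001],[0,0,0],0.05],[[0,0,0.001],[0,0,0],0.06],[[0,0,0.001],[0,0,0],0.07],[[0,0,0.001],[0,0,0],0.07]])

```text
time: 5.55
tool_pos: [0.612, -0.177, 0.036]
tool_rot: [3.141, 0.0, 1.534]
contact_force: [-0.0, 0.1, -0.2]
opening: 0.0682
grip_force: 0.0
```

Request:
arm_command(moves=[[[0,0,-0.01],[0,0,0],0.07],[[0,0,-0.03],[0,0,0],0.07],[[0,0,-0.06],[0,0,0],0.07],[[0,0,-0.08],[0,0,0],0.07],[[0,0,-0.09],[0,0,0],0.07]])

```text
time: 6.05
tool_pos: [0.6128, -0.1773, 0.1288]
tool_rot: [3.138, 0.002, 1.534]
contact_force: [1.2, -0.3, -0.1]
opening: 0.07
grip_force: 0.0
```

```bash
python3 - <<'E'
from cell import robot
import cv2,numpy as np,pickle
im=robot.read_camera("side")[:,:,::-1]
m=robot.camera_model("wrist");w=robot.read_camera("wrist")[:,:,::-1]
pickle.dump(m,open("w3.pkl","wb"))
s=robot.observe();print(s['tool_pos'],s['tool_rot'])
a=cv2.resize(im[190:340,230:380],(400,400),interpolation=cv2.INTER_CUBIC)
b=cv2.resize(w[0:280,130:410],(400,400),interpolation=cv2.INTER_CUBIC)
cv2.imwrite("pics/placed.png",np.hstack([a,b]))
E
```

```text
[ 0.61254049 -0.17722554  0.12769916] [3.13828549e+00 1.18642513e-03 1.53378588e+00]
```

View pics/placed.png

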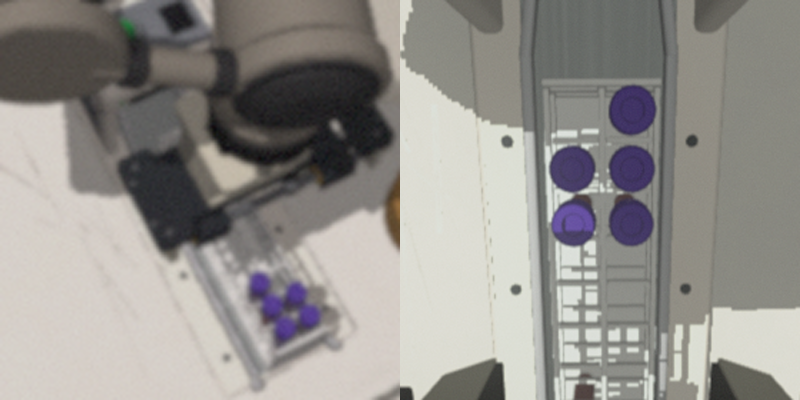

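```bash
python3 - <<'E'
from h import *
import pickle
w=pickle.load(open("w3.pkl","rb"))
S=400/280
th=.0365;d=np.array([np.sin(th),np.cos(th)]);l=np.array([-d[1],d[0]]);o=np.array([.6137,-.0873])
for n,u,v,z in [("dL",507,142,.01),("dR",692,141,.01),("dL",516,289,.01),("dR",685,289,.01),("eL",543,81,.07),("eR",661,81,.07),("cL",573,169,.094),("cR",632,169,.094),("cL",574,222,.094),("cR",631,222,.094)]:
    p=ray(w,(u-400)/S+130,v/S,z);print(n,p.round(4),"reader",(d@(p[:2]-o)).round(4),(l@(p[:2]-o)).round(4))
E
```

```text
dL [ 0.5659 -0.0946  0.01  ] reader -0.009 0.0475
dR [ 0.6621 -0.0977  0.01  ] reader -0.0086 -0.0488
dL [ 0.5634 -0.1741  0.01  ] reader -0.0886 0.0471
dR [ 0.6592 -0.1778  0.01  ] reader -0.0888 -0.0487
eL [ 0.5931 -0.0724  0.07  ] reader 0.0141 0.0212
eR [ 0.6396 -0.0741  0.07  ] reader 0.0141 -0.0254
cL [ 0.6044 -0.1053  0.094 ] reader -0.0184 0.0086
cR [ 0.6262 -0.1062  0.094 ] reader -0.0184 -0.0132
cL [ 0.6037 -0.1249  0.094 ] reader -0.0379 0.0086
cR [ 0.6254 -0.1257  0.094 ] reader -0.038 -0.013
```

Request:
arm_command(moves=[[[-0.035,-0.001,0],[0,0,0],0.07],[[-0.07,-0.001,0],[0,0,0],0.07],[[-0.093,-0.001,0.02],[0,0,0],0.07],[[-0.093,-0.001,0.05],[0,0,0],0.07],[[-0.093,-0.001,0.075],[0,0,0],0.07]])

```text
time: 6.65
tool_pos: [0.606, -0.2703, 0.0479]
tool_rot: [-3.139, -0.001, 1.532]
contact_force: [0.2, -0.4, -0.1]
opening: 0.0699
grip_force: 0.0
```

Request:
arm_command(moves=[[[0,0,0.011],[0,0,0],0.07],[[0,0,0.011],[0,0,0],0.07],[[0,0,0.011],[0,0,0],0.055],[[0,0,0.011],[0,0,0],0.045],[[0,0,0.011],[0,0,0],0.035]], squeeze=8)

```text
time: 7.15
tool_pos: [0.6081, -0.27, 0.0412]
tool_rot: [3.139, 0.001, 1.534]
contact_force: [-0.0, 0.3, 0.6]
opening: 0.0507
grip_force: 0.0
```

Request:
arm_command(moves=[[[0,0,0],[0,0,0],0.035],[[0,0,0],[0,0,0],0.035],[[0,0,0],[0,0,0],0.035],[[0,0,0],[0,0,0],0.035],[[0,0,0],[0,0,0],0.035]])

```text
time: 7.65
tool_pos: [0.608, -0.27, 0.0411]
tool_rot: [3.14, 0.001, 1.534]
contact_force: [0.3, 0.7, 5.6]
opening: 0.0476
grip_force: 8.0
```

Request:
arm_command(moves=[[[0.005,0,0],[0,0,0],0.035],[[0.015,0,0],[0,0,0],0.035],[[0.025,0,0],[0,0,0],0.035],[[0.034,0,0],[0,0,0],0.035],[[0.042,0,0],[0,0,0],0.035]])

```text
time: 8.15
tool_pos: [0.6096, -0.2288, 0.0411]
tool_rot: [3.139, 0.003, 1.534]
contact_force: [0.4, -4.1, 4.1]
opening: 0.0479
grip_force: 8.0
```

Request:
arm_command(moves=[[[0.006,0,0],[0,0,0],0.035],[[0.012,0,0],[0,0,0],0.035],[[0.018,0,0],[0,0,0],0.035],[[0.024,0,0],[0,0,0],0.035],[[0.03,0,0],[0,0,0],0.035]])

```text
time: 8.65
tool_pos: [0.6107, -0.1991, 0.041]
tool_rot: [3.139, 0.003, 1.534]
contact_force: [-0.6, -3.8, 5.7]
opening: 0.0477
grip_force: 8.0
```

Request:
arm_command(moves=[[[0.009,0,0],[0,0,0],0.035],[[0.018,0,0],[0,0,0],0.035],[[0.027,0,0],[0,0,0],0.035],[[0.036,0,0],[0,0,0],0.035],[[0.045,0,0],[0,0,0],0.035]])

```text
time: 9.15
tool_pos: [0.6125, -0.1539, 0.0411]
tool_rot: [3.139, 0.002, 1.534]
contact_force: [-0.3, -3.7, 5.3]
opening: 0.0478
grip_force: 8.0
```

Request:
arm_command(moves=[[[0.006,0,0],[0,0,0],0.035],[[0.012,0,0],[0,0,0],0.035],[[0.018,0,0],[0,0,0],0.035],[[0.023,0,0],[0,0,0],0.035],[[0.027,0,0],[0,0,0],0.035]])

```text
time: 9.65
tool_pos: [0.6135, -0.1269, 0.0411]
tool_rot: [3.139, 0.002, 1.534]
contact_force: [-1.0, -4.9, 5.6]
opening: 0.0479
grip_force: 8.0
```

Request:
arm_command(moves=[[[0.002,0,0],[0,0,0],0.035],[[0.004,0,0],[0,0,0],0.035],[[0.006,0,0],[0,0,0],0.035],[[0.008,0,0],[0,0,0],0.035],[[0.009,0,0],[0,0,0],0.035]], squeeze=12)

```text
time: 10.15
tool_pos: [0.6138, -0.119, 0.0411]
tool_rot: [3.139, 0.003, 1.534]
contact_force: [-1.4, -7.2, 6.6]
opening: 0.0479
grip_force: 12.0
```

```bash
python3 - <<'E'
from cell import robot
import cv2,numpy as np
im=robot.read_camera("side")[:,:,::-1]
s=robot.observe();print(s['tool_pos'],s['contact_force'],s['opening'])
cv2.imwrite("pics/push.png",cv2.resize(im[175:325,220:370],(600,600),interpolation=cv2.INTER_CUBIC))
E
```

```text
[ 0.61381107 -0.11883191  0.04105965] [-1.37244487 -7.63313365  5.88888507] 0.047864581457453835
```

View pics/push.png

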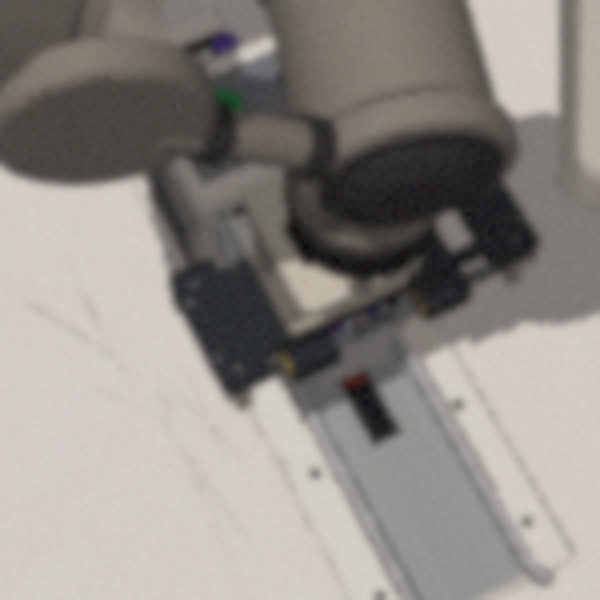

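Request:
arm_command(moves=[[[0.001,0,0],[0,0,0],0.035],[[0.002,0,0],[0,0,0],0.035],[[0.003,0,0],[0,0,0],0.035],[[0.0035,0,0],[0,0,0],0.035],[[0.0035,0,0],[0,0,0],0.035]])

```text
time: 10.7
tool_pos: [0.6139, -0.1156, 0.0411]
tool_rot: [3.139, 0.003, 1.534]
contact_force: [-0.7, -7.2, 5.5]
opening: 0.0479
grip_force: 12.0
```

```bash
cat > look.py <<'E'
from cell import robot
import cv2,numpy as np
im=robot.read_camera("side")[:,:,::-1]
s=robot.observe();print(s['tool_pos'],s['contact_force'])
h=cv2.cvtColor(im,cv2.COLOR_BGR2HSV)[240:300,280:340]
r=((h[...,0]<8)|(h[...,0]>172))&(h[...,1]>150)&(h[...,2]>50)
ys,xs=np.nonzero(r);print("red",r.sum(),(xs.mean()+280,ys.mean()+240) if r.any() else None)
E
python3 look.py
```

```text
[ 0.61393648 -0.11562017  0.04105774] [-1.00073129 -7.75919852  5.57727142]
red 60 (np.float64(310.53333333333336), np.float64(273.6666666666667))
```

```bash
python3 look.py; python3 - <<'E'
import cv2,numpy as np
from cell import robot
def red(im):
    h=cv2.cvtColor(im,cv2.COLOR_BGR2HSV)
    r=((h[...,0]<8)|(h[...,0]>172))&(h[...,1]>150)&(h[...,2]>50);return r
a=cv2.imread("pics/side1b.png");print(red(a)[240:300,280:340].sum())
p=cv2.resize(cv2.imread("pics/push.png"),(150,150),interpolation=cv2.INTER_AREA);print(red(p)[65:125,60:120].sum())
b=robot.read_camera("side")[:,:,::-1]
cr=lambda i:cv2.resize(i[245:300,285:340],(400,400),interpolation=cv2.INTER_CUBIC)
cv2.imwrite("pics/catch.png",np.hstack([cr(a),cr(b)]))
E
```

```text
[ 0.61395214 -0.11564781  0.04109505] [-0.69862454 -8.01040479  5.44997533]
red 60 (np.float64(310.53333333333336), np.float64(273.6666666666667))
63
2
```

View pics/catch.png

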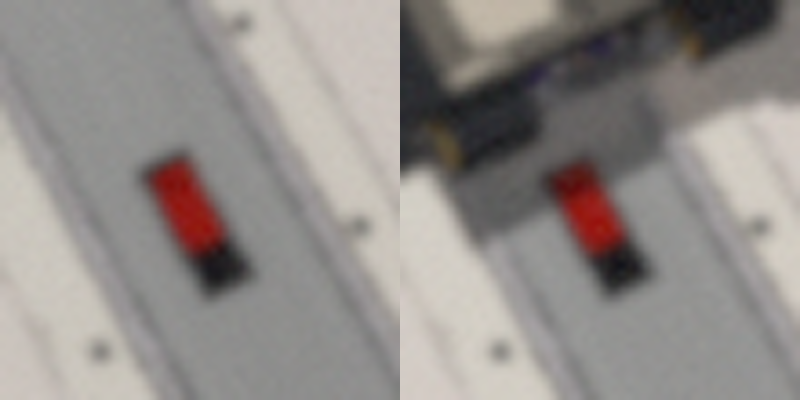

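The right crop shows the full red catch at (588,210), as it was when free, so the catch is up. Releasing now.

Request:
arm_command(moves=[[[0,0,0],[0,0,0],0.05],[[0,0,0],[0,0,0],0.06],[[0,0,0],[0,0,0],0.07],[[0,0,0],[0,0,0],0.07],[[0,0,0],[0,0,0],0.07]])

```text
time: 11.35
tool_pos: [0.613, -0.1131, 0.0395]
tool_rot: [-3.141, -0.0, 1.534]
contact_force: [-0.1, -0.2, -0.2]
opening: 0.0695
grip_force: 0.0
```

Request:
arm_command(moves=[[[0,0,-0.02],[0,0,0],0.07],[[0,0,-0.05],[0,0,0],0.07],[[0,0,-0.09],[0,0,0],0.07],[[0,0,-0.13],[0,0,0],0.07],[[0,0,-0.17],[0,0,0],0.07]])

```text
time: 11.85
tool_pos: [0.6128, -0.1132, 0.2112]
tool_rot: [-3.141, -0.0, 1.534]
contact_force: [1.4, -0.0, 0.6]
opening: 0.07
grip_force: 0.0
```

Request:
arm_command(moves=[[[-0.03,0,-0.03],[0,0,0],0.05],[[-0.06,0,-0.06],[0,0,0],0.03],[[-0.07,0,-0.08],[0,0,0],0],[[-0.07,0,-0.08],[0,0,0],0],[[-0.07,0,-0.08],[0,0,0],0]])

```text
time: 12.35
tool_pos: [0.6103, -0.1829, 0.2888]
tool_rot: [-3.141, -0.001, 1.534]
contact_force: [-0.2, 0.3, -0.5]
opening: 0.0345
grip_force: 0.0
```

```bash
python3 look.py; python3 - <<'E'
from h import *
from cell import robot
import cv2
for n in ("wrist","side"):
    m=robot.camera_model(n);im=robot.read_camera(n)[:,:,::-1]
    h=cv2.cvtColor(im,cv2.COLOR_BGR2HSV)
    g=((h[...,0]>45)&(h[...,0]<80)&(h[...,1]>120)&(h[...,2]>40)).astype(np.uint8)
    k,_,st,c=cv2.connectedComponentsWithStats(g)
    for i in range(1,k):
        if st[i,4]>15: print(n,st[i],c[i],ray(m,*c[i],.159).round(4))
s=robot.observe();print(s['tool_pos'],s['tool_rot'],s['opening'])
E
```

```text
[ 0.61005326 -0.1823542   0.28805769] [-0.0579966   0.60736859  0.1229566 ]
red 59 (np.float64(310.5593220338983), np.float64(273.7118644067797))
side [272 199   8   7  50] [275.48 201.9 ] [ 0.5922 -0.0099  0.159 ]
[ 0.61006399 -0.18212132  0.28788163] [-3.13864947e+00 -1.43492453e-03  1.53494182e+00] 0.023091946372760613
```

```bash
python3 - <<'E'
from h import *
from cell import robot
import cv2
m=robot.camera_model("wrist");im=robot.read_camera("wrist")
X=np.array(m['R'])@[.5935,-.007,.159]+m['t'];print(m['fx']*X[0]/X[2]+m['cx'],m['fy']*X[1]/X[2]+m['cy'])
f=im.astype(int);g=((f[...,1]>f[...,0]+25)&(f[...,1]>f[...,2]+15)).astype(np.uint8)
k,_,st,c=cv2.connectedComponentsWithStats(g)
for i in range(1,k):
    if st[i,4]>15: print(st[i],c[i],ray(m,*c[i],.159).round(4), im[int(c[i][1]),int(c[i][0])])
E
```

```text
240.75177512492758 -40.92404306438942
```

Request:
arm_command(moves=[[[0.035,-0.005,0.01],[0,0,0],0],[[0.07,-0.01,0.02],[0,0,0],0],[[0.105,-0.016,0.03],[0,0,0],0],[[0.137,-0.021,0.039],[0,0,0],0],[[0.137,-0.021,0.039],[0,0,0],0]])

```text
time: 13.05
tool_pos: [0.5931, -0.041, 0.2488]
tool_rot: [-3.138, -0.002, 1.539]
contact_force: [-0.8, -0.4, -0.4]
opening: 0.0001
grip_force: 0.0
```

```bash
python3 - <<'E'
from h import *
from cell import robot
import cv2
for j in range(3):
    m=robot.camera_model("wrist");im=robot.read_camera("wrist")
    f=im.astype(int);g=((f[...,1]>f[...,0]+25)&(f[...,1]>f[...,2]+15)).astype(np.uint8)
    k,_,st,c=cv2.connectedComponentsWithStats(g)
    for i in range(1,k):
        if st[i,4]>50: print(st[i],c[i],ray(m,*c[i],.159).round(4))
s=robot.observe();print(s['tool_pos'],s['tool_rot'],s['opening'])
E
```

```text
[260 151  30  31 699] [274.51788269 166.07725322] [ 0.5948 -0.0043  0.159 ]
[259 148  30  30 700] [273.05571429 162.60857143] [ 0.5947 -0.0042  0.159 ]
[258 145  29  31 699] [272.04005722 160.42346209] [ 0.5948 -0.0043  0.159 ]
[ 0.59463492 -0.04558574  0.25052183] [-3.14134139e+00  3.67616260e-04  1.53474519e+00] 0.0002432331121943002
```

Request:
arm_command(moves=[[[0.02,-0.001,0.01],[0,0,0],0],[[0.039,-0.001,0.03],[0,0,0],0],[[0.039,-0.001,0.055],[0,0,0],0],[[0.039,-0.001,0.075],[0,0,0],0],[[0.039,-0.001,0.082],[0,0,0],0]])

```text
time: 13.7
tool_pos: [0.5942, -0.0076, 0.1666]
tool_rot: [-3.138, -0.0, 1.533]
contact_force: [-0.6, -0.3, 0.8]
opening: 0.0004
grip_force: 0.0
```

Request:
arm_command(moves=[[[0,0,0.003],[0,0,0],0],[[0,0,0.006],[0,0,0],0],[[0,0,0.009],[0,0,0],0],[[0,0,0.011],[0,0,0],0],[[0,0,0.012],[0,0,0],0]])

```text
time: 14.2
tool_pos: [0.5955, -0.007, 0.1574]
tool_rot: [3.14, 0.001, 1.534]
contact_force: [1.2, -1.1, 2.2]
opening: 0.0004
grip_force: 1.3
```

Request:
arm_command(moves=[[[0,0,0.001],[0,0,0],0],[[0,0,0.002],[0,0,0],0],[[0,0,0.003],[0,0,0],0],[[0,0,0.004],[0,0,0],0],[[0,0,0.004],[0,0,0],0]])

```text
time: 14.7
tool_pos: [0.5955, -0.0069, 0.1542]
tool_rot: [3.139, 0.001, 1.534]
contact_force: [-1.9, -2.9, 10.4]
opening: 0.0008
grip_force: 5.1
```

Request:
arm_command(moves=[[[0,0,0.001],[0,0,0],0],[[0,0,0.0015],[0,0,0],0],[[0,0,0.0015],[0,0,0],0],[[0,0,0.0015],[0,0,0],0],[[0,0,0.0015],[0,0,0],0]])

```text
time: 15.2
tool_pos: [0.5956, -0.0069, 0.154]
tool_rot: [3.138, 0.001, 1.534]
contact_force: [-3.7, -1.3, 17.5]
opening: 0.0002
grip_force: 8.9
```

Bottomed out: the force rises with no more travel. Retreating.

Request:
arm_command(moves=[[[0,0,-0.01],[0,0,0],0],[[0,0,-0.03],[0,0,0],0],[[0,0,-0.06],[0,0,0],0],[[0,0,-0.09],[0,0,0],0],[[0,0,-0.1],[0,0,0],0]])

```text
time: 15.7
tool_pos: [0.5958, -0.0064, 0.254]
tool_rot: [3.138, -0.0, 1.534]
contact_force: [1.1, -0.2, -0.1]
opening: 0.0005
grip_force: 0.0
```

Request:
arm_command(moves=[[[-0.035,0,0],[0,0,0],0],[[-0.07,0,-0.01],[0,0,0],0],[[-0.105,0,-0.02],[0,0,0],0],[[-0.13,0,-0.03],[0,0,0],0],[[-0.13,0,-0.03],[0,0,0],0]])

```text
time: 16.2
tool_pos: [0.59, -0.1396, 0.281]
tool_rot: [3.142, 0.001, 1.53]
contact_force: [-0.7, 0.7, -0.4]
opening: 0.0005
grip_force: 0.0
```

```bash
python3 look.py; python3 -c "
from cell import robot
print(robot.hand_in())"
```

```text
[ 0.58989139 -0.13766199  0.28028992] [0.29967397 0.02963327 0.31921871]
red 60 (np.float64(310.53333333333336), np.float64(273.6666666666667))
the job is handed in; nothing more can be done
None
```

I loaded the rack into the reader, pushed it home until the catch snapped up behind it, pressed the green key fully down, and handed the job in at about 16 s; the interface returned no verdict.

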